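# Isolate the bench supply and set the lock-off bolt

### The job

Before the unit on the bench is opened, isolate its supply at the sloped switch box: press the spring latch on the end of the lever right down and, without forcing anything, swing the lever clockwise from on (bar mark, pointing up the slope) to off (ring mark, pointing right) and let the latch pop back up there. Then push the steel lock-off bolt fully home, to the left, behind the end of the lever, and leave the loose things round the box where they lie.

Things in the scene. Friction and masses are not known exactly. Their poses are not given: they have to be found in the camera images.
- isolator: Switch box: grey desk enclosure, 192 x 232 mm in plan (foot flanges to 270 in y), screwed down. Origin: centre of its underside; x from low front to high back, y its left, z up. Its flat aluminium panel (45 mm high at the front, 100 at the back) rises at 0.314 rad: up-slope = (0.951, 0, 0.309), outward normal n = (-0.309, 0, 0.951) in the box's axes. Pilot lamps, upper right, stand 10 mm off it.
- hub (a point): Point on the panel surface where the lever's axis (along n) meets it; axes as the box. Heights in the other entries are along n from the panel surface. The lever: black hub 46 mm across, 25 mm high; arm 24 mm wide; head 40 mm wide, its top at 17 mm, its end 118 mm from the axis.
- lever (a joint): Lever angle, rad, clockwise seen from outside: 0 = on (points up-slope, bar mark), 1.571 = off (points to the box's -y, ring mark); hard stops. A snap spring resists with 0.4 N m at the start, falling to none halfway, then pulls on to off; let go earlier, it springs back to on. It turns only with the latch down; past 0.15 the panel keeps the latch down until it pops up at either stop.
- latch (a joint): Travel of the spring latch on the lever's end along -n, m: 0 = popped up, 0.007 = hard stop. 4 N to start, 7 N to reach the stop; it frees the lever only beyond about 0.005, so press until the hard stop is felt and keep pressing while the lever starts to move. The stem is plastic: over 60 N from the fingers on the lever or latch counts as forcing it.
- saddle (a point): Centre of the upper face of the latch's black rubber saddle, 95 mm from the hub axis, 31 mm high when up. x points out along the lever, y anticlockwise, z along n. Saddle 36 mm in x, 48 in y; at both sides in y a cheek 5 mm thick stands 8 mm above the face: a trough 38 mm wide, open at both ends in x. Fingertips pressing in the trough can swing the lever by the cheeks.
- lock_bolt (a joint): Travel of the steel lock-off bolt, m: 0 = drawn back, 0.028 = hard stop, fully home; it may start up to 0.003 in. It slides to the box's left (+y) at the lower right of the panel with 2.5 N friction and stays where left. Home, its nose lies just up-slope of the lever's head at off and bars its return; shot early it bars the lever from reaching off.
- bolt_tab (a point): Top centre of the right-hand (-y) face of the bolt's upright tab: the face to push. Tab 20 mm wide along the slope, 6 mm thick, top 32 mm high; below 9 mm it runs between two guide rails. Axes: x up-slope, y left (the way to push), z along n.
- driver_flat: Flat screwdriver, 174 mm long, 30 mm high, lying in front of the box. Origin: centre of its underside. Leave alone.
- pcb_module: Small green terminal board, 45 x 70 x 17 mm, lying to the right of the box. Origin: centre of its underside. Leave alone.
- terminal_pack: Pack of grey and blue rail terminals, 45 x 57 x 36 mm, to the right of the box. Origin: centre of its underside. Leave alone.
- probe_case: Flat black case, 56 x 76 x 22 mm, lying to the left of the box. Origin: centre of its underside. Leave alone.

How it is judged:
By the outcome, as a careful person would: the job done as asked, in the order asked, and still so for the second after the job is handed in, with the robot touching nothing.
It also fails if it takes over 43 s, if anything falls off the work surface, if the arm or the gripper's body presses on something with over 40 N, if the wrist force passes 120 N, or if a joint passes its speed limit or range.

### The arm

A 6-joint arm with a two-finger parallel gripper is mounted at the origin on a cart in front of the work surface, level with it; the furniture and walls round the work are solid. World frame = base frame: x ahead of the robot, y to its left, z up, the work surface at z = 0. Lengths are in m, angles in rad, forces in N, time in s.
With the tool pointing down it reaches from about 0.3 to 0.875 m from the base axis. Payload 6.4 kg.
Tool frame: the origin (TCP) lies between the finger pads; the fingertips stand 19 mm ahead of it and the grasp point (between the pads) is the TCP; z points along the fingers, y is the direction in which the jaws open and shut (so a half turn about z gives the same grasp; the last joint's range is limited). The gripper opens to 85 mm and grips with 20 to 120 N. Pads are 22 mm wide; open, the fingers measure 114 mm over their backs; the gripper's body (76 mm by 85 mm) begins 54 mm behind the grasp point. The pads swing forward as they close: fully open they stand 13 mm farther back than shut.
Start: joints at [0.905, 0.181, 1.607, -0, 1.354, -0.206], TCP at [0.255, 0.515, 0.25] pointing down, gripper open.
Joint ranges: [-2.99, 2.99], [-0.89, 2.07], [0.3, 2.58], [-1.14, 4.28], [0, 2.63], [-3.12, 3.12]. Speed limits (rad/s): [2.57, 2.57, 3.01, 3.14, 3.14, 3.14].

### API

Orientations are given as a unit quaternion [w, x, y, z].
In Python, from bench import * gives the robot as it stands.
- The arm moves only by the tool apply_moves, never from a script. Its argument "moves" is a list that holds one entry, the list of rows, each a list of 7 numbers: the shift along the tool's x, y, z in cm, then the turn, a rotation vector about the tool's x, y, z in rad, then the opening, from 0 (shut) to 1 (fully open). A call has 1 to 8 rows; each row is the pose to reach, as a shift and turn from the pose commanded when the call began, along the tool's axes at that moment; what a row does not reach only later rows make up. A row lasts 1/10 s, in which the tool goes at most 50 mm and 8.59 degrees, less where a joint would pass 70% of its speed; a pose out of reach is approached as far as the arm can. A call with a gripper value outside its range is refused whole. The fingers move at their own pace and stop on an object; the grip force is fixed at half the most. Time passes only in rows, so rows that repeat a pose let the fingers close. It gives the time, the measured TCP pose, the force and the opening at its end, in the units of the state.
- get_obs(): the state, without advancing time (a new reading comes with each control period).
- camera(name): name is "scene" or "top" or "wrist"; returns the picture (420x560x3 uint8, red, green, blue); there is no depth.
- get_calibration(name): a dict with "vertical_fov" (degrees; the focal length in pixels is half the picture's height over the tangent of half this angle, whatever the lens; pixels are square), "cx", "cy" (the principal point, pixels), "R" (3x3) and "t" (3): a world point X has camera coordinates R X + t. Camera axes: x right, y down, z forward; pixel columns grow to the right and rows downward; lengths in m; the calibration is good to about 2 mm. A picture is of the moment at which its call begins: read the wrist's pose just before it. get_calibration takes no time and is no camera call; for the wrist camera it gives the pose at the moment of the call.
- hand_in(): hands the job in, once; it reports no verdict.
The state is a dict: "time_s": time; "q": joint angles; "dq": joint speeds; "joint_efforts": joint torques, N m; "eef_pos": TCP position; "eef_rot": TCP orientation; "wrist_force": force on the tool from outside, world axes, zero at the start; "torque": the same for the moment, N m; "opening": opening from 0.0 (shut) to 1.0 (fully open).
Only numpy, scipy, OpenCV 4.12 (cv2) and the standard library are available. Lean on these libraries where they do the work, as an engineer would, in place of code of your own. Each camera call takes 0.05 s, during which the arm holds its last target. There are 200 camera calls.

## Working session

There is one attempt and no reset: what is moved stays moved. The work goes in short steps, Python scripts to look and compute and a tool call to move; the robot and the scene stay as the last step left them, time stands still between calls to the robot, and variables do not carry over. Pictures are saved under pics/ and viewed, about 8 in all and at most 12, crops included, and the job is handed in when it is done.

Besides the shell and the picture viewer there is one more tool, called after "Request:" by a JSON object that holds its "op" and its "data". apply_moves: Moves the arm, as the interface text tells. Its arguments: {"type":"object","properties":{"moves":{"type":"array","items":{"type":"array","items":{"type":"array","items":{"type":"number"}}}}},"required":["moves"]}

```bash
mkdir -p pics
python3 - <<'E'
from bench import *
import cv2,numpy as np
o=get_obs();print({k:np.round(v,3).tolist() for k,v in o.items()})
for n in("scene","top"):
    cv2.imwrite(f"pics/{n}0.png",cv2.resize(camera(n)[:,:,::-1],None,fx=1.42,fy=1.42,interpolation=cv2.INTER_CUBIC))
    c=get_calibration(n);print(n,c)
E
```

```text
{'time_s': 0.0, 'q': [0.905, 0.182, 1.608, -0.0, 1.354, -0.206], 'dq': [0.001, -0.0, 0.001, -0.001, 0.0, 0.001], 'joint_efforts': [-0.001, -44.489, -35.132, -0.001, 0.009, 0.0], 'eef_pos': [0.255, 0.515, 0.249], 'eef_rot': [-0.0, 0.228, 0.974, -0.001], 'wrist_force': [-0.057, 0.159, -0.547], 'torque': [0.003, 0.005, 0.041], 'opening': 0.998}
scene {'vertical_fov': 43.01299742956919, 'cx': 283.8494035203433, 'cy': 212.7353572897113, 'R': array([[ 0.54278866, -0.83975458,  0.01388239],
       [-0.58231196, -0.38819491, -0.7142951 ],
       [ 0.60522165,  0.3796274 , -0.69970693]]), 't': array([-0.30145809,  0.39014806,  0.71061338])}
top {'vertical_fov': 46.2947136577447, 'cx': 277.93382683965365, 'cy': 205.64302037547859, 'R': array([[ 0.00542325, -0.99996285, -0.00669945],
       [-0.98147598, -0.00403971, -0.19154265],
       [ 0.19150847,  0.00761413, -0.98146143]]), 't': array([-0.01598092,  0.55960893,  1.03876549])}
```

View pics/top0.png

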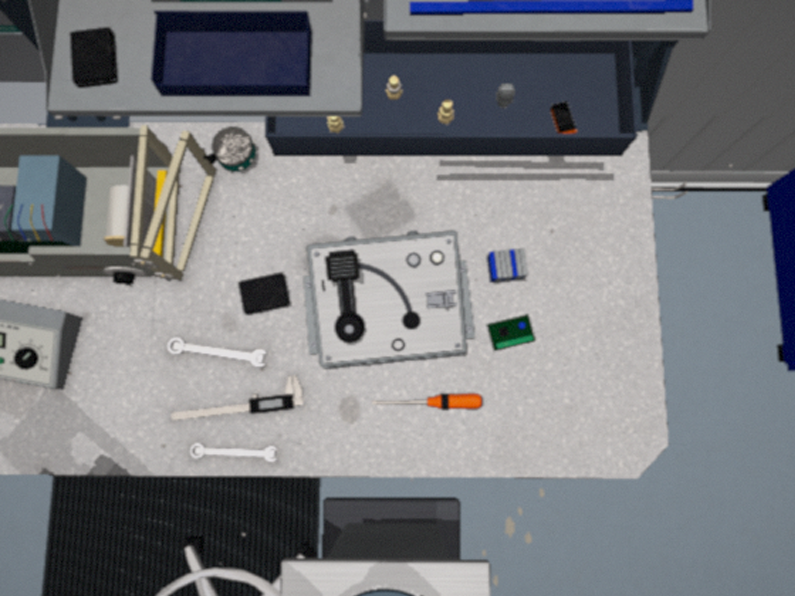

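View pics/scene0.png

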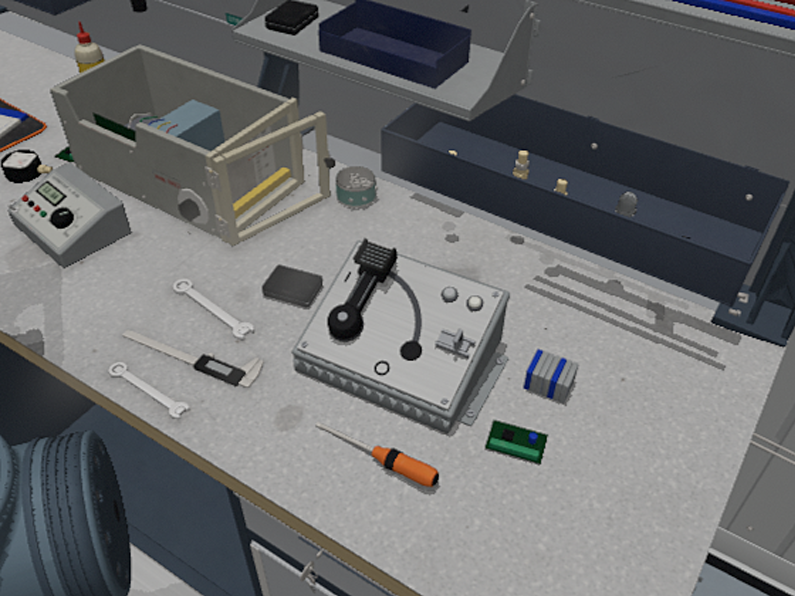

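The top view shows the box (corners about (322,366), (466,353), (456,233), (307,245)), hub at (349,326), saddle at (343,258) and bolt at (447,297). The scene view shows the same features. I'll fit the pose now.

```bash
cat > h.py <<'E'
from bench import *
import cv2,numpy as np
from scipy.optimize import least_squares
from scipy.spatial.transform import Rotation as Ro
def proj(X,c):
    p=c["R"]@np.asarray(X)+c["t"]; f=210/np.tan(np.radians(c["vertical_fov"])/2)
    return np.array([c["cx"]+f*p[0]/p[2],c["cy"]+f*p[1]/p[2]])
def tri(obs,x0=(.5,0,.1)):
    s=least_squares(lambda X:np.concatenate([proj(X,c)-p for c,p in obs]),x0); return s.x,np.abs(s.fun).max()
S=1.4196
u=np.array([.9511,0,.309]);n=np.array([-.309,0,.9511])
def rz(a): return Ro.from_euler('z',a).as_matrix()
E
python3 - <<'E'
from h import *
T=get_calibration("top");C=get_calibration("scene")
cor=np.array([[-.096,.116,.045],[-.096,-.116,.045],[.096,-.116,.1],[.096,.116,.1]])
t=np.array([[322,366],[466,353],[456,233],[307,245]])/S
s=np.array([[296,352],[445,406],[508,293],[360,242]])/S
f=lambda v:np.concatenate([np.r_[proj(rz(v[2])@X+[v[0],v[1],0],T)-a,proj(rz(v[2])@X+[v[0],v[1],0],C)-b] for X,a,b in zip(cor,t,s)])
r=least_squares(f,[.55,0,0],loss='soft_l1');v=r.x;print(v,np.round(f(v),1).reshape(-1,4))
R=rz(v[2]);p0=np.array([0,0,.0725])
for nm,a,b in [("hubtop",(349,326),(345,319)),("saddle",(343,260),(377,258)),("tab",(453,296),(457,336)),("slotend",(411,320),(411,350))]:
    X,e=tri([(T,np.array(a)/S),(C,np.array(b)/S)])
    l=R.T@(X-[v[0],v[1],0]); d=l-p0; print(nm,X.round(4),round(e,1),"box",l.round(4),"u,y,n",(d@u).round(4),d[1].round(4),(d@n).round(4))
E
```

```text
[ 0.54041146 -0.0025945   0.08611644] [[-2.9  4.2 -7.6 -0.4]
 [ 0.9  4.8  1.1 10.4]
 [ 1.4 -1.5  2.9 -1.6]
 [-0.6 -1.4 -0.8 -4.2]]
hubtop [0.502  0.0559 0.0757] 0.2 box [-0.0332  0.0616  0.0757] u,y,n -0.0306 0.0616 0.0133
saddle [0.5956 0.0664 0.1081] 1.3 box [0.061  0.064  0.1081] u,y,n 0.069 0.064 0.015
tab [ 0.5398 -0.0944  0.1   ] 3.2 box [-0.0085 -0.0914  0.1   ] u,y,n 0.0004 -0.0914 0.0288
slotend [ 0.5136 -0.0386  0.063 ] 0.2 box [-0.0298 -0.0335  0.063 ] u,y,n -0.0313 -0.0335 0.0002
```

```bash
cat >> h.py <<'E'
def tool():
    o=get_obs(); q=o["eef_rot"]; return np.array(o["eef_pos"]),Ro.from_quat([q[1],q[2],q[3],q[0]]).as_matrix(),o
def rel(P0,R0,P,R):
    "pose P,R as a move row from P0,R0 (cm, rotvec)"
    return np.r_[R0.T@(np.asarray(P)-P0)*100,Ro.from_matrix(R0.T@R).as_rotvec()].round(2)
E
python3 - <<'E'
from h import *
P,R,o=tool();w=get_calibration("wrist")
print("fov",w["vertical_fov"],w["cx"],w["cy"]);print("cam in tool",(R.T@(-w["R"].T@w["t"]-P)).round(3),"\n",(w["R"]@R).round(3))
yaw=.086
# look pose: tool down, tool y along box +x
B=rz(yaw)@np.array([[0,1,0],[1,0,0],[0,0,-1]]).T
print(B)
print(rel(P,R,[.50,0.0,.33],B))
E
```

```text
fov 63.23720546548994 282.48696087521415 205.0607342830474
cam in tool [ 0.078  0.    -0.124] 
 [[-0.001  1.    -0.   ]
 [-0.953 -0.001 -0.304]
 [-0.304 -0.     0.953]]
[[-0.08589403  0.99630428  0.        ]
 [ 0.99630428  0.08589403  0.        ]
 [ 0.          0.         -1.        ]]
[-44.82 -35.28  -8.01  -0.     0.     1.03]
```

Run:
```python
from h import *
P,R,o=tool()
B=rz(.086)@np.array([[0,1,0],[1,0,0],[0,0,-1.]]).T
print(rel(P,R,[.53,0.03,.30],B))
```

```text
[-46.17 -31.25  -5.02  -0.     0.     1.03]
```

Request:
{"op": "apply_moves", "data": {"moves": [[[-46.2,-31.2,-5,0,0,1.03,0],[-46.2,-31.2,-5,0,0,1.03,0],[-46.2,-31.2,-5,0,0,1.03,0],[-46.2,-31.2,-5,0,0,1.03,0],[-46.2,-31.2,-5,0,0,1.03,0],[-46.2,-31.2,-5,0,0,1.03,0],[-46.2,-31.2,-5,0,0,1.03,0],[-46.2,-31.2,-5,0,0,1.03,0]]]}}

```text
time_s: 0.9
eef_pos: [0.4525, 0.1671, 0.286]
eef_rot: [-0.0, 0.679, 0.734, -0.0]
wrist_force: [1.2, 1.0, -0.2]
opening: -0.002
```

Run:
```python
from h import *
P,R,o=tool()
B=rz(.086)@np.array([[0,1,0],[1,0,0],[0,0,-1.]]).T
print(rel(P,R,[.53,0.03,.30],B))
```

```text
[-1.426e+01  6.670e+00 -1.400e+00 -0.000e+00 -0.000e+00 -1.000e-02]
```

Request:
{"op": "apply_moves", "data": {"moves": [[[-14.2,6.7,-1.4,0,0,0,0],[-14.2,6.7,-1.4,0,0,0,0],[-14.2,6.7,-1.4,0,0,0,0],[-14.2,6.7,-1.4,0,0,0,0],[-14.2,6.7,-1.4,0,0,0,0],[-14.2,6.7,-1.4,0,0,0,0]]]}}

```text
time_s: 1.5
eef_pos: [0.5296, 0.0337, 0.2994]
eef_rot: [-0.001, 0.678, 0.735, -0.0]
wrist_force: [-0.6, 0.0, -0.4]
opening: 0.003
```

Run:
```python
from h import *
import pickle
P,R,o=tool();print(P,o["q"],o["wrist_force"])
w=get_calibration("wrist");pickle.dump(w,open("w1.pkl","wb"))
cv2.imwrite("pics/w1.png",cv2.resize(camera("wrist")[:,:,::-1],None,fx=S,fy=S,interpolation=cv2.INTER_CUBIC))
```

```text
[0.52961764 0.03369097 0.2993882 ] [-1.60611334e-01  4.32722187e-02  1.65837927e+00  5.20216187e-04
  1.44156751e+00 -2.41840646e-01] [-0.62520804  0.01514564 -0.40461944]
```

View pics/w1.png

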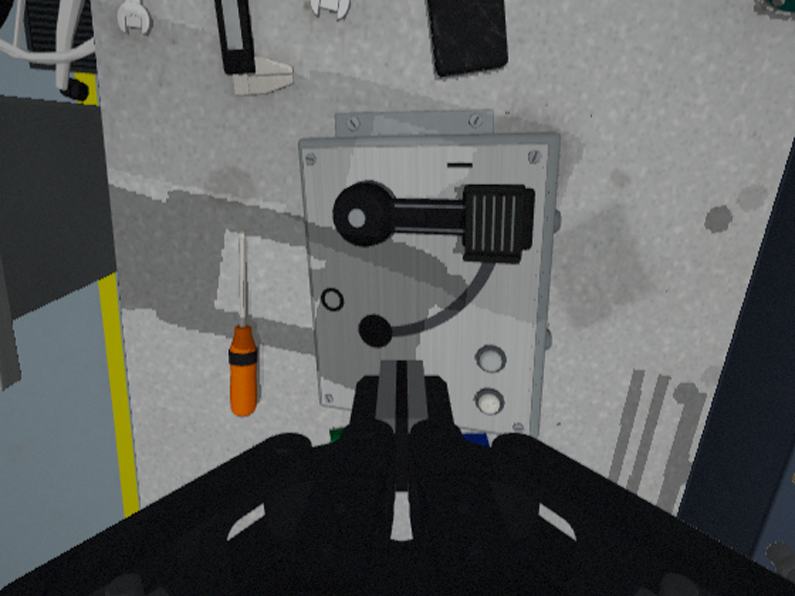

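The wrist view shows hub cap (357,216), saddle about (496,221), slot end (375,330); the bolt is hidden behind the fingers. A shift to the right gives a second view including the bolt.

Request:
{"op": "apply_moves", "data": {"moves": [[[-5,0,0,0,0,0,0],[-10,0,0,0,0,0,0],[-12,0,0,0,0,0,0],[-12,0,0,0,0,0,0],[-12,0,0,0,0,0,0]]]}}

```text
time_s: 2.05
eef_pos: [0.5397, -0.0852, 0.2999]
eef_rot: [-0.0, 0.678, 0.735, 0.0]
wrist_force: [-0.6, 0.4, 0.8]
opening: 0.002
```

Run:
```python
from h import *
import pickle
P,R,o=tool();print(P,o["q"],o["wrist_force"])
w=get_calibration("wrist");pickle.dump(w,open("w2.pkl","wb"))
im=camera("wrist")[:,:,::-1];cv2.imwrite("pics/w2raw.png",im)
c=im[0:300,170:450]
cv2.imwrite("pics/w2.png",cv2.resize(im[0:280,170:450],None,fx=2.142857,fy=2.142857,interpolation=cv2.INTER_CUBIC))
```

```text
[ 0.53972315 -0.08524871  0.29985574] [-3.74316562e-01  7.85127502e-02  1.62031892e+00  6.60867166e-04
  1.44349102e+00 -4.56283554e-01] [-0.60310587  0.37424147  0.80196075]
```

View pics/w2.png

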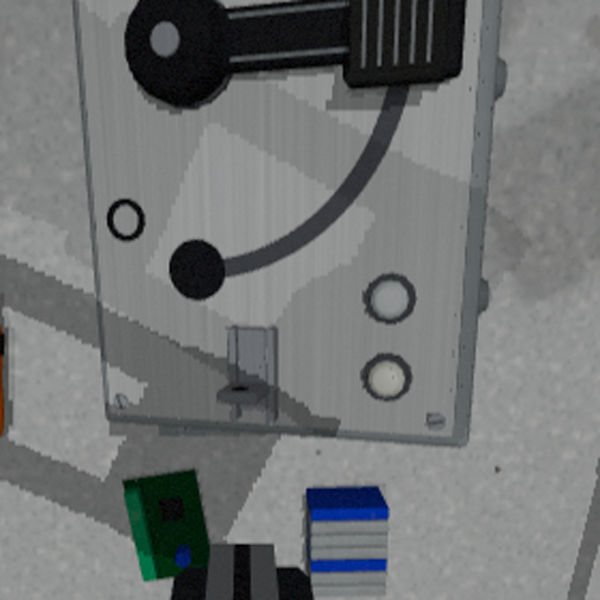

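The second view shows hub dot (165,40), slot end (197,269), tab top about (240,392), screws (122,401) and (435,420) in crop pixels.

Run:
```python
from h import *
import pickle
T=get_calibration("top");C=get_calibration("scene");W=pickle.load(open("w1.pkl","rb"));V=pickle.load(open("w2.pkl","rb"))
A=lambda x,y:np.array([x,y])/S
Z=lambda x,y:np.array([170+x/2.142857,y/2.142857])
pts={"hubdot":[(T,A(348.5,326.5)),(C,A(345,317)),(W,A(357,216)),(V,Z(165,40))],
"slot":[(T,A(411,320)),(C,A(411,350)),(W,A(375,330)),(V,Z(197,269))],
"ring":[(T,A(398,344.5)),(C,A(382,368)),(W,A(332,299)),(V,Z(126,219))],
"lampA":[(T,A(437,257)),(C,A(475,302)),(W,A(489,402)),(V,Z(387,376))],
"lampB":[(T,A(413.5,260)),(C,A(449.5,294)),(W,A(490,358)),(V,Z(390,297))],
"tabtop":[(C,A(456,333)),(V,Z(240,392))],
"screwFR":[(W,A(329,398)),(V,Z(122,401)),(C,A(444,401))],
"screwBR":[(W,A(518,427)),(V,Z(435,420))],
"saddle":[(T,A(342,258)),(W,A(496,221))],
"cornFL":[(T,A(322,366)),(W,A(299,141))],"cornBL":[(T,A(307,245)),(W,A(558,135))],
"cornFR":[(W,A(320,405)),(V,Z(106,415)),(C,A(446,407))],"cornBR":[(V,Z(468,443)),(T,A(456,233)),(C,A(508,293))],
}
X={}
for k,o in pts.items():
    X[k],e=tri(o); print(k,X[k].round(4),round(e,1))
pickle.dump(X,open("X.pkl","wb"))
```

```text
hubdot [0.4968 0.0557 0.0843] 1.6
slot [ 0.5141 -0.0379  0.0617] 0.5
ring [ 0.4773 -0.0181  0.0501] 0.5
lampA [ 0.6062 -0.0767  0.0937] 0.6
lampB [ 0.6026 -0.0408  0.0918] 0.6
tabtop [ 0.5391 -0.0874  0.1008] 0.3
screwFR [ 0.4777 -0.1104  0.0478] 0.6
screwBR [ 0.6301 -0.0939  0.0989] 0.1
saddle [0.5886 0.0655 0.1175] 4.5
cornFL [0.4445 0.1018 0.031 ] 0.8
cornBL [0.6247 0.1209 0.092 ] 0.2
cornFR [ 0.47   -0.1178  0.0491] 0.7
cornBR [ 0.6485 -0.1055  0.0924] 1.6
```

```bash
cat >> h.py <<'E'
YAW=.104; HUB=np.array([.5042,.0563,.061]); BR=rz(YAW); U=BR@u; N=BR@n; Y=BR@np.array([0,1,0.])
def lev(a,h,r=.095,t=0,ta=None):
    "tool pose: tips at height h (m), radius r, lever angle a, t = offset clockwise"
    ta=a if ta is None else ta
    d=U*np.cos(a)-Y*np.sin(a); c=-U*np.sin(a)-Y*np.cos(a)
    d2=U*np.cos(ta)-Y*np.sin(ta)
    return HUB+r*d+t*c+(h+.019)*N, np.c_[np.cross(d2,-N),d2,-N]
def loc(P,R):
    "tip in hub coords u,y,n"
    d=P+.019*R[:,2]-HUB; return np.round([d@U*1e3,d@Y*1e3,d@N*1e3],1)
E
python3 - <<'E'
from h import *
P,R,o=tool(); print(rel(P,R,*lev(0,.055)))
E
```

```text
[14.5   4.37 13.93 -0.31  0.   -0.02]
```

Request:
{"op": "apply_moves", "data": {"moves": [[[5,1.5,2,-0.12,0,-0.01,0],[10,3,6,-0.24,0,-0.02,0],[13,4,10,-0.31,0,-0.02,0],[14.5,4.4,13.9,-0.31,0,-0.02,0],[14.5,4.4,13.9,-0.31,0,-0.02,0],[14.5,4.4,13.9,-0.31,0,-0.02,0],[14.5,4.4,13.9,-0.31,0,-0.02,0]]]}}

```text
time_s: 2.8
eef_pos: [0.5734, 0.0616, 0.1628]
eef_rot: [0.106, 0.662, 0.733, 0.114]
wrist_force: [-0.1, -0.0, 0.9]
opening: 0.003
```

Run:
```python
from h import *
P,R,o=tool();print(loc(P,R),rel(P,R,*lev(0,.055)),o["wrist_force"],np.round(o["q"],2))
im=camera("wrist")[:,:,::-1]
c=get_calibration("wrist")
for p,col in [(HUB+.095*U+.031*N,(0,0,255)),(HUB+.025*N,(0,255,0)),(P+.019*R[:,2],(255,0,0))]:
    q=proj(p,c);print(q.round()); cv2.circle(im,tuple(int(v) for v in q.round()),2,col,-1)
cv2.imwrite("pics/w3.png",cv2.resize(im[80:380,100:460],None,fx=2,fy=2,interpolation=cv2.INTER_CUBIC))
```

```text
[97.4 -2.  56.4] [ 0.19 -0.24  0.14 -0.    0.   -0.  ] [-0.08695433 -0.00928712  0.85012247] [-0.14  0.1   1.92  0.09  0.82 -0.29]
[277. 243.]Traceback (most recent call last):
  File "<stdin>", line 6, in <module>
cv2.error: OpenCV(4.12.0) :-1: error: (-5:Bad argument) in function 'circle'
> Overload resolution failed:
>  - Layout of the output array img is incompatible with cv::Mat
>  - Expected Ptr<cv::UMat> for argument 'img'
```

Run:
```python
from h import *
P,R,o=tool();print(loc(P,R),rel(P,R,*lev(0,.055)),o["dq"].round(3) if hasattr(o["dq"],'round') else o["dq"])
im=camera("wrist")[:,:,::-1].copy()
c=get_calibration("wrist")
for p,col in [(HUB+.095*U+.031*N,(0,0,255)),(HUB+.025*N,(0,255,0)),(P+.019*R[:,2],(255,0,0))]:
    q=proj(p,c);print(q.round()); cv2.circle(im,tuple(int(v) for v in q.round()),2,col,-1)
cv2.imwrite("pics/w3.png",cv2.resize(im[60:360,100:460],None,fx=2,fy=2,interpolation=cv2.INTER_CUBIC))
```

```text
[98.1 -2.7 57. ] [ 0.26 -0.31  0.2  -0.    0.   -0.  ] [-0.016 -0.011 -0.004  0.    -0.004  0.003]
[277. 242.]
[106. 238.]
[283. 270.]
```

View pics/w3.png

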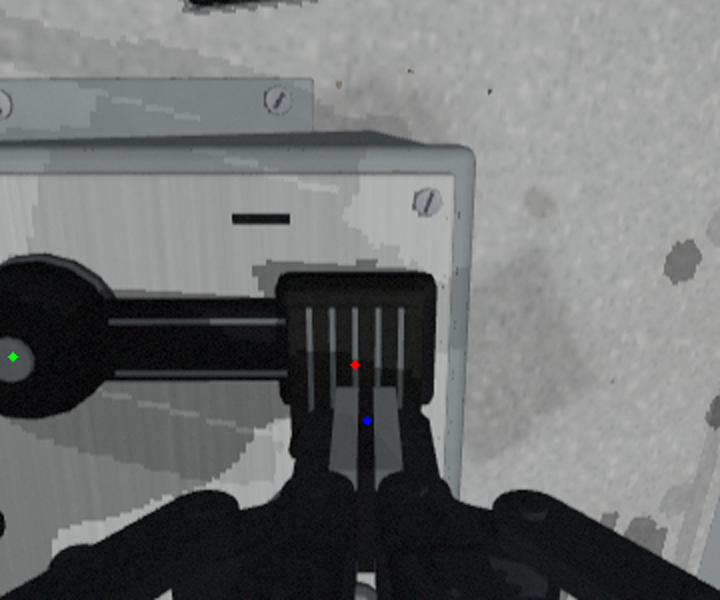

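Request:
{"op": "apply_moves", "data": {"moves": [[[0.3,-0.3,0.2,0,0,0,0],[0.3,-0.3,1.0,0,0,0,0],[0.3,-0.3,1.8,0,0,0,0],[0.3,-0.3,1.8,0,0,0,0],[0.3,-0.3,1.8,0,0,0,0]]]}}

```text
time_s: 3.4
eef_pos: [0.5743, 0.0644, 0.1423]
eef_rot: [0.104, 0.663, 0.733, 0.113]
wrist_force: [0.4, 0.6, -0.4]
opening: 0.001
```

Run:
```python
from h import *
P,R,o=tool();print(loc(P,R),rel(P,R,*lev(0,.036)),o["wrist_force"],np.round(o["dq"],3),R[:,2]@-N)
```

```text
[92.1  0.7 36.5] [-0.08  0.28  0.05 -0.01  0.   -0.  ] [ 0.41572585  0.60748147 -0.35670616] [ 0.003 -0.011 -0.006  0.001  0.001 -0.001] 1.0000146250004
```

Request:
{"op": "apply_moves", "data": {"moves": [[[0,0.2,0,0,0,0,0],[0,0.2,0.4,0,0,0,0],[0,0.2,0.8,0,0,0,0],[0,0.2,0.8,0,0,0,0],[0,0.2,0.8,0,0,0,0]]]}}

```text
time_s: 3.9
eef_pos: [0.5794, 0.0649, 0.1365]
eef_rot: [0.105, 0.662, 0.733, 0.114]
wrist_force: [-0.5, -1.1, 4.4]
opening: -0.002
```

```bash
cat > st.py <<'E'
from h import *
P,R,o=tool();F=np.array(o["wrist_force"]);print(round(o["time_s"],2),"tip",loc(P,R),"F u,y,n",np.round([F@U,F@Y,F@N],1),"z.N",round(R[:,2]@-N,4),"yaw",round(np.arctan2(-R[:,1]@Y,R[:,1]@U),3))
E
python3 st.py
```

```text
3.9 tip [95.3  0.7 29.4] F u,y,n [ 0.7 -1.   4.4] z.N 1.0 yaw 0.002
```

Request:
{"op": "apply_moves", "data": {"moves": [[[0,0,0.3,0,0,0,0],[0,0,0.6,0,0,0,0],[0,0,0.6,0,0,0,0],[0,0,0.6,0,0,0,0]]]}}

```text
time_s: 4.3
eef_pos: [0.5812, 0.0651, 0.1319]
eef_rot: [0.105, 0.662, 0.733, 0.114]
wrist_force: [-7.8, -0.5, 14.6]
opening: 0.004
```

```bash
python3 st.py
```

```text
4.3 tip [95.5  0.7 24.4] F u,y,n [-2.9  0.4 16.3] z.N 1.0 yaw 0.002
```

Run:
```python
from h import *
P0,R0=lev(0,.024)
for a in (.04,.08,.12,.16,.20,.25,.3): print(rel(P0,R0,*lev(a,.024)).tolist())
```

```text
[-0.38, -0.01, -0.0, 0.0, 0.0, 0.04]
[-0.76, -0.03, -0.0, -0.0, -0.0, 0.08]
[-1.14, -0.07, -0.0, 0.0, 0.0, 0.12]
[-1.51, -0.12, -0.0, 0.0, 0.0, 0.16]
[-1.89, -0.19, -0.0, 0.0, 0.0, 0.2]
[-2.35, -0.3, -0.0, 0.0, 0.0, 0.25]
[-2.81, -0.42, -0.0, 0.0, 0.0, 0.3]
```

Request:
{"op": "apply_moves", "data": {"moves": [[[-0.4,0,0,0,0,0.04,0],[-0.8,0,0,0,0,0.08,0],[-1.1,-0.1,0,0,0,0.12,0],[-1.5,-0.1,0,0,0,0.16,0],[-1.9,-0.2,0,0,0,0.2,0],[-1.9,-0.2,0,0,0,0.2,0]]]}}

```text
time_s: 4.9
eef_pos: [0.5813, 0.0463, 0.1313]
eef_rot: [0.093, 0.733, 0.663, 0.124]
wrist_force: [-6.0, 3.6, 12.9]
opening: 0.003
```

```bash
python3 st.py
```

```text
4.9 tip [ 93.6 -18.1  24.5] F u,y,n [-1.4  4.2 14. ] z.N 1.0 yaw 0.203
```

Run:
```python
from h import *
P0,R0=lev(.2,.024)
for a,h in ((.25,24),(.3,24),(.36,24),(.44,25),(.52,26),(.6,26),(.68,26)): print(rel(P0,R0,*lev(a,h/1e3)).tolist())
```

```text
[-0.47, -0.01, 0.0, 0.0, 0.0, 0.05]
[-0.95, -0.05, 0.0, 0.0, 0.0, 0.1]
[-1.51, -0.12, 0.0, 0.0, 0.0, 0.16]
[-2.26, -0.27, -0.1, 0.0, 0.0, 0.24]
[-2.99, -0.48, -0.2, 0.0, 0.0, 0.32]
[-3.7, -0.75, -0.2, 0.0, 0.0, 0.4]
[-4.39, -1.07, -0.2, -0.0, 0.0, 0.48]
```

Request:
{"op": "apply_moves", "data": {"moves": [[[-0.5,0,0,0,0,0.05,0],[-0.95,-0.05,0,0,0,0.1,0],[-1.5,-0.1,0,0,0,0.16,0],[-2.25,-0.25,-0.1,0,0,0.24,0],[-3.0,-0.5,-0.2,0,0,0.32,0],[-3.7,-0.75,-0.2,0,0,0.4,0],[-4.4,-1.05,-0.2,0,0,0.48,0],[-4.4,-1.05,-0.2,0,0,0.48,0]]]}}

```text
time_s: 5.7
eef_pos: [0.5663, 0.0027, 0.1265]
eef_rot: [0.061, 0.87, 0.469, 0.142]
wrist_force: [-1.4, 0.6, 5.7]
opening: 0.004
```

```bash
python3 st.py;python3 - <<'E'
from h import *
P0,R0=lev(.68,.026)
for a,h in ((.74,26),(.8,26),(.87,26),(.94,26),(1.01,26),(1.08,26),(1.15,26)): print(rel(P0,R0,*lev(a,h/1e3)).tolist())
E
```

```text
5.7 tip [ 73.6 -59.9  25.9] F u,y,n [0.5 0.8 5.9] z.N 1.0 yaw 0.685
[-0.57, -0.02, -0.0, -0.0, 0.0, 0.06]
[-1.14, -0.07, -0.0, -0.0, 0.0, 0.12]
[-1.79, -0.17, -0.0, -0.0, -0.0, 0.19]
[-2.44, -0.32, -0.0, -0.0, 0.0, 0.26]
[-3.08, -0.51, 0.0, -0.0, 0.0, 0.33]
[-3.7, -0.75, -0.0, -0.0, -0.0, 0.4]
[-4.3, -1.03, 0.0, 0.0, 0.0, 0.47]
```

Request:
{"op": "apply_moves", "data": {"moves": [[[-0.55,0,0,0,0,0.06,0],[-1.15,-0.05,0,0,0,0.12,0],[-1.8,-0.15,0,0,0,0.19,0],[-2.45,-0.3,0,0,0,0.26,0],[-3.1,-0.5,0,0,0,0.33,0],[-3.7,-0.75,0,0,0,0.4,0],[-4.3,-1.05,0,0,0,0.47,0],[-4.3,-1.05,0,0,0,0.47,0]]]}}

```text
time_s: 6.5
eef_pos: [0.5348, -0.0277, 0.1152]
eef_rot: [0.026, 0.955, 0.254, 0.152]
wrist_force: [-3.7, -2.9, 4.9]
opening: 0.0
```

```bash
python3 st.py;python3 - <<'E'
from h import *
P0,R0=lev(1.15,.026)
for a,h in ((1.21,26),(1.27,26),(1.34,26),(1.41,26),(1.48,26),(1.55,26),(1.61,26)): print(rel(P0,R0,*lev(a,h/1e3)).tolist())
E
```

```text
6.5 tip [ 37.3 -86.8  25.8] F u,y,n [-2.3 -2.5  5.9] z.N 1.0 yaw 1.154
[-0.57, -0.02, -0.0, 0.0, 0.0, 0.06]
[-1.14, -0.07, -0.0, 0.0, 0.0, 0.12]
[-1.79, -0.17, -0.0, 0.0, 0.0, 0.19]
[-2.44, -0.32, -0.0, 0.0, 0.0, 0.26]
[-3.08, -0.51, -0.0, 0.0, 0.0, 0.33]
[-3.7, -0.75, -0.0, 0.0, 0.0, 0.4]
[-4.22, -0.99, -0.0, 0.0, 0.0, 0.46]
```

Request:
{"op": "apply_moves", "data": {"moves": [[[-0.55,0,0,0,0,0.06,0],[-1.15,-0.05,0,0,0,0.12,0],[-1.8,-0.15,0,0,0,0.19,0],[-2.45,-0.3,0,0,0,0.26,0],[-3.1,-0.5,0,0,0,0.33,0],[-3.7,-0.75,0,0,0,0.4,0],[-4.2,-1.0,0,0,0,0.46,0],[-4.2,-1.0,0,0,0,0.46,0]]]}}

```text
time_s: 7.3
eef_pos: [0.4963, -0.0393, 0.1029]
eef_rot: [-0.009, 0.987, 0.03, 0.155]
wrist_force: [-0.7, -0.9, 5.9]
opening: 0.0
```

```bash
python3 st.py
```

```text
7.3 tip [ -4.  -94.4  26.3] F u,y,n [ 1.1 -0.8  5.9] z.N 1.0 yaw 1.614
```

Request:
{"op": "apply_moves", "data": {"moves": [[[0,0,-1,0,0,0,0],[0,0,-3,0,0,0,0],[0,3,-6,0,0,0,0],[3,6,-9,0,0,0,0],[3,10,-10,0,0,0,0],[3,10,-10,0,0,0,0]]]}}

```text
time_s: 7.9
eef_pos: [0.502, -0.1445, 0.2093]
eef_rot: [-0.007, 0.987, 0.029, 0.156]
wrist_force: [0.1, 0.1, -0.0]
opening: 0.0
```

```bash
python3 st.py
python3 - <<'E'
from h import *
a=camera("wrist")[:,:,::-1];b=camera("scene")[:,:,::-1][150:320,190:380]
b=cv2.resize(b,None,fx=420/170,fy=420/170,interpolation=cv2.INTER_CUBIC)
im=np.hstack([cv2.resize(a[:,:],(427,320)),cv2.resize(b,(370,320))]);cv2.imwrite("pics/w4.png",im);print(im.shape)
E
```

```text
7.9 tip [  23.9 -199.7  129.2] F u,y,n [ 0.1  0.1 -0.1] z.N 1.0 yaw 1.614
(320, 797, 3)
```

View pics/w4.png

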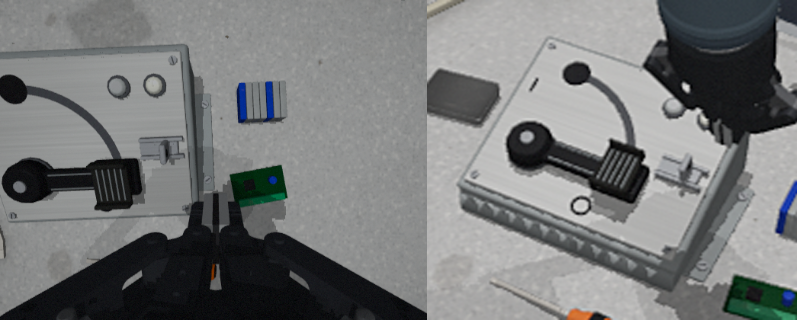

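The lever is at off, pointing right to the ring mark, and the bolt is still drawn back. I'll check the tab position with an overlay.

Run:
```python
from h import *
c=get_calibration("wrist");im=camera("wrist")[:,:,::-1].copy()
im=cv2.resize(im[120:320,80:380],None,fx=2.6,fy=2.6,interpolation=cv2.INTER_CUBIC)
def dot(uu,y,h,col):
    q=(proj(HUB+uu*U+y*Y+h*N,c)-[80,120])*2.6;cv2.circle(im,tuple(int(v) for v in q),2,col,-1);print(q.round())
for s in(-.01,.01):
    dot(.031+s,-.1495,.032,(0,0,255));dot(.031+s,-.1435,.032,(0,255,255))
for s in(-.018,.018): # saddle up (green), down (blue)
    for k in (-.024,.024): dot(k,-.095+s,.039,(0,255,0));dot(k,-.095+s,.032,(255,0,0))
cv2.imwrite("pics/w5.png",im)
P,R,o=tool();print(rel(P,R,*[lev(np.pi/2,.06,r=.180,t=-.031)[0],lev(np.pi/2,.06)[1]]), loc(P,R))
```

```text
[365. 234.]
[344. 235.]
[358. 165.]
[336. 166.]
[251. 394.]
[258. 382.]
[226. 237.]
[234. 229.]
[127. 399.]
[137. 387.]
[ 95. 243.]
[107. 235.]
[ 1.   -1.44  6.55  0.    0.01 -0.04] [  20.7 -193.8  125.6]
```

View pics/w5.png

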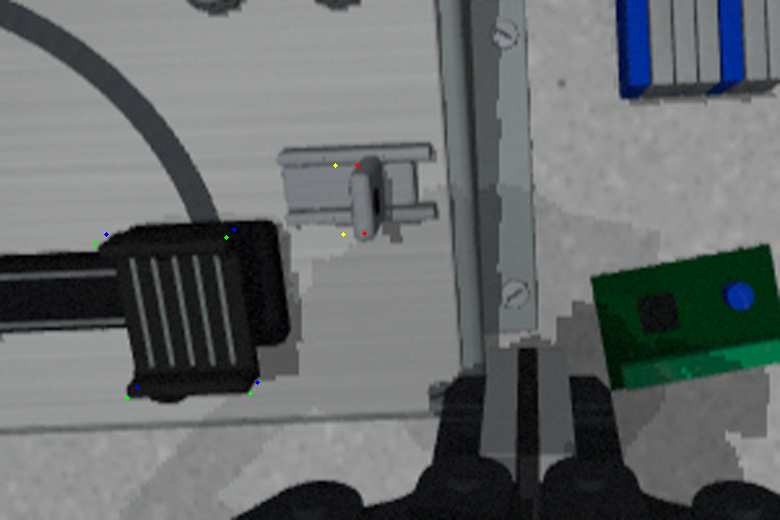

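Request:
{"op": "apply_moves", "data": {"moves": [[[1,-1.2,3,0,0,-0.04,0],[1,-1.2,6,0,0,-0.04,0],[1,-1.2,8,0,0,-0.04,0],[1,-1.2,9.5,0,0,-0.04,0],[1,-1.2,9.5,0,0,-0.04,0],[1,-1.2,9.5,0,0,-0.04,0],[1,-1.2,9.5,0,0,-0.04,0]]]}}

```text
time_s: 8.75
eef_pos: [0.5383, -0.1241, 0.1192]
eef_rot: [-0.006, 0.987, 0.051, 0.154]
wrist_force: [0.1, 0.1, 0.0]
opening: 0.0
```

```bash
python3 st.py
```

```text
8.75 tip [  32.3 -183.    31.7] F u,y,n [0.1 0.1 0. ] z.N 1.0 yaw 1.571
```

Request:
{"op": "apply_moves", "data": {"moves": [[[0,0,0.8,0,0,0,0],[0,0,1.7,0,0,0,0],[0,0,1.7,0,0,0,0],[0,-1,1.7,0,0,0,0],[0,-1.6,1.7,0,0,0,0],[0,-2.2,1.7,0,0,0,0],[0,-2.7,1.7,0,0,0,0],[0,-2.7,1.7,0,0,0,0]]]}}

```text
time_s: 9.55
eef_pos: [0.5405, -0.0964, 0.1023]
eef_rot: [-0.006, 0.987, 0.051, 0.154]
wrist_force: [0.2, -0.4, -0.9]
opening: -0.001
```

```bash
python3 st.py
```

```text
9.55 tip [  32.  -155.7   14.1] F u,y,n [-0.1 -0.4 -0.9] z.N 1.0 yaw 1.571
```

Request:
{"op": "apply_moves", "data": {"moves": [[[0,-0.4,0,0,0,0,0],[0,-0.8,0,0,0,0,0],[0,-1.2,0,0,0,0,0]]]}}

```text
time_s: 9.85
eef_pos: [0.5396, -0.0853, 0.1024]
eef_rot: [-0.006, 0.987, 0.05, 0.154]
wrist_force: [-1.8, -2.3, 1.3]
opening: 0.001
```

```bash
python3 st.py
```

```text
9.85 tip [  32.2 -144.6   14.1] F u,y,n [-1.6 -2.1  1.9] z.N 1.0 yaw 1.572
```

Pushing against friction. Onward to the hard stop.

Request:
{"op": "apply_moves", "data": {"moves": [[[0,-0.4,0,0,0,0,0],[0,-0.8,0,0,0,0,0],[0,-0.8,0,0,0,0,0]]]}}

```text
time_s: 10.15
eef_pos: [0.539, -0.0788, 0.1027]
eef_rot: [-0.004, 0.987, 0.051, 0.155]
wrist_force: [-2.8, -11.3, -0.2]
opening: 0.0
```

```bash
python3 st.py
```

```text
10.15 tip [  32.4 -138.2   14.3] F u,y,n [ -3.9 -11.    1. ] z.N 1.0 yaw 1.571
```

Request:
{"op": "apply_moves", "data": {"moves": [[[0,-0.3,0,0,0,0,0],[0,-0.3,0,0,0,0,0],[0,-0.3,0,0,0,0,0]]]}}

```text
time_s: 10.45
eef_pos: [0.5391, -0.0783, 0.103]
eef_rot: [-0.003, 0.987, 0.05, 0.155]
wrist_force: [-5.8, -21.2, -0.6]
opening: 0.001
```

```bash
python3 st.py
```

```text
10.45 tip [  32.7 -137.7   14.5] F u,y,n [ -7.8 -20.5   1.9] z.N 1.0 yaw 1.571
```

The hard stop is felt: 21 N and no further travel. Backing off and lifting clear.

Request:
{"op": "apply_moves", "data": {"moves": [[[0,0.8,0,0,0,0,0],[0,2.5,0,0,0,0,0],[0,3.5,-2,0,0,0,0],[0,5,-6,0,0,0,0],[0,8,-10,0,0,0,0],[0,10,-12,0,0,0,0],[0,10,-12,0,0,0,0],[0,10,-12,0,0,0,0]]]}}

```text
time_s: 11.25
eef_pos: [0.5118, -0.1767, 0.2164]
eef_rot: [-0.007, 0.987, 0.05, 0.154]
wrist_force: [1.0, 0.4, 0.2]
opening: 0.001
```

```bash
python3 st.py
python3 - <<'E'
from h import *
a=camera("wrist")[:,:,::-1][110:330,40:300];b=camera("scene")[:,:,::-1][150:320,190:390]
a=cv2.resize(a,(400,338),interpolation=cv2.INTER_CUBIC);b=cv2.resize(b,(398,338),interpolation=cv2.INTER_CUBIC)
cv2.imwrite("pics/w6.png",np.hstack([a,b]))
E
```

```text
11.25 tip [  32.1 -232.6  133.9] F u,y,n [ 1.1  0.3 -0.1] z.N 1.0 yaw 1.573
```

View pics/w6.png

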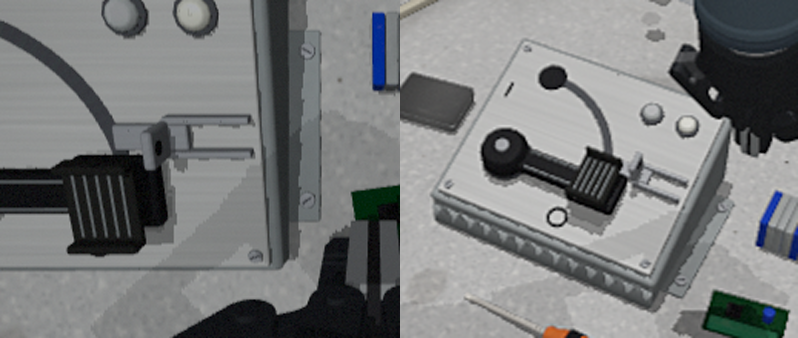

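The bolt is home at the lever's head (tab at (155,145) in the left half), the lever is at off, and the loose things haven't moved.

```bash
python3 -c "
from bench import *
hand_in()"
```

```text
the job is handed in; nothing more can be done
```

The supply is isolated at the switch box and locked off. I handed the job in at about 11.4 s of the 43 s allowed; no verdict is reported.

- **Latch and lever:** I pressed the latch until the force rose to about 16 N at 24 mm height, which matches its hard stop. I kept that pressure on while the lever started, then swung it clockwise to off and lifted straight off. The highest force I read on the lever was about 17 N, at the ends of moves only; the limit is 60 N.
- **Bolt:** I pushed it to its hard stop. The force rose to 21 N with no further travel, and the stop was within about 1 mm of where I had predicted it. The fingers were then withdrawn.
- **Last look:** The lever points to off, the bolt's nose sits up-slope of the lever's head, and the loose things in view lie as before. The wrist force was about 1 N with the tool clear.
- **Less certain:** I judged that the latch had popped back up only from the pictures, where the saddle's lower edge fitted the raised height but its upper edge did not line up with either height. I didn't measure it.

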